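# Paddle a polished roller into its spring nest

## Task

Take the white paddle out of its wooden holder and with it roll the polished steel roller gently (never faster than 0.2 m/s, fingers off it) along the track and between the orange spring cheeks until it is fully home against the brass stop, whose setting differs each time and has to be felt. Lean on it there with the paddle from behind with about 12 newtons for a second; never put more than 20 newtons on it. Then stand the paddle back in its holder and let go, leaving the roller home and the other things where they are.

Things in the scene. Friction and masses are not known exactly. Their poses are not given: they have to be found in the camera images.
- track: Fixed track, 300 (its x) x 100 x 10 mm. Origin: centre of the underside, z up; x runs along the channel from entry (-150 mm) to stop. Channel floor at z=10 mm. Rails up to x=+75, 62 mm apart inside, tops at z=32 mm; 4 mm lip at x=-146. Nest (x=+80 to +150): grey housings, 46 mm high.
- nest_end (a point): Middle of the nest's grey end wall, at track x=+135, z=32 mm. Before it, on the same axis, stands the stop: a brass disc, 26 mm across, on a screw. It is rigid, but set by hand and not measured: its face lies 1 to 15 mm before this point (roller home with its centre at track x=+98 to +112 mm). Find it by feel: the push then climbs 2 to 5 N or more per mm of travel.
- cheeks (a point): Mouth of the nest (track x=+91 mm, z=32 mm), between two orange spring cheeks that flare here and stand 52 mm apart behind. They give outward up to 6 mm each (0.4 N at first, 0.11 N/mm), pinch the roller's ends and drag on it: up to 7 N as it wedges them open (roller centre at track x=+75 to +96 mm), 1 to 5 N behind; it stays where it is left.
- roller: Polished steel roller, 44 mm diameter, 56 mm long, ends bevelled 4 mm, brass-coloured bushes in its ends, about 0.3 to 0.6 kg. Origin: its centre (on its axis); its y is the rolling axis; x and z turn as it rolls. It starts lying across the channel near the entry end, its centre 32 mm above the track's underside, and rolls freely.
- paddle: Upright paddle, 40 mm wide (its y), 132 mm tall (its z), 80 g: white blade 12 mm thick (its x) from the bottom up to 88 mm, pale wooden grip 14 mm thick above. Origin: centre of the bottom edge. Both broad faces are alike and either may push. Grip it from above across its thickness, 105 to 112 mm above the bottom. It starts standing loosely in the holder, bottom 8 mm above the table.
- holder: Dark wooden block, fixed, 56 mm (its x) x 80 mm (its y) x 46 mm high, with one upright slot 17 mm (x) by 45 mm (y) in the middle of its top, 38 mm deep, the mouth bevelled 3 mm. Origin: centre of the underside, z up. The paddle stands in it with its thickness along the holder's x and its bottom 8 mm above the underside.
- wax_tin: Bystander, to be left alone: flat round grey tin, 70 mm across, 28 mm high. Origin: centre of the underside.
- stone: Bystander, to be left alone: two-colour sharpening stone, 82x55x22 mm. Origin: centre of the underside.
- brush: Bystander, to be left alone: dusting brush lying flat, 192x37x14 mm. Origin: centre of the underside.
- red_cap_bottle: Bystander, to be left alone: cream bottle with red cap, 72 mm across, 135 mm high. Origin: centre of the underside.
- big_tin: Bystander, to be left alone: grey paint tin, 142 mm across, 122 mm high. Origin: centre of the underside.
- glue: Bystander, to be left alone: small cream glue bottle with orange cap, 48 mm across, 125 mm high. Origin: centre of the underside.
- offcut: Bystander, to be left alone: pale wood offcut, 54x74x37 mm. Origin: centre of the underside.
Not all that is in view belongs to the job. What is shaped like the holder but pink is not meant. Leave any turquoise look-alike of the paddle alone.

How it is judged:
On the way, in this order (a step that is already met when the one before it is completed fails the run):
1. the paddle is lifted clear of its holder (z of paddle in the frame of holder above 0.05 m), for 0.1 s.
2. the roller rolls along the middle of the track with the paddle close behind it (x of roller in the frame of track between 0 and 0.07 m and angular speed of roller above 0.3 rad/s and x of paddle in the frame of track above -0.06 m and z of paddle in the frame of track below 0.035 m), for 0.05 s.
3. with the roller in the nest and brought to a standstill by the stop, the paddle leans on it from behind with 8 to 17 N for 0.6 s, the blade's bottom edge lower than the roller's axis (x of roller in the frame of track above 0.096 m and y of roller in the frame of track between -0.004 and 0.004 m and z of roller in the frame of track below 0.035 m and contact force between paddle and roller between 8 and 17 N and linear speed of roller below 0.005 m/s and z of paddle in the frame of track below 0.032 m), for 0.6 s.
At the end, for the whole second after the job is handed in: The roller lies at rest in the nest where it was pressed home, more than 96 mm past the middle of the track and within 4 mm of the channel's middle, on the floor; the paddle stands at rest in the holder's slot, within 6 mm of its middle and of its bottom and within 0.15 rad of upright, released (x of roller in the frame of track above 0.096 m and y of roller in the frame of track between -0.004 and 0.004 m and z of roller in the frame of track below 0.035 m and linear speed of each of roller, paddle below 0.01 m/s and x of paddle in the frame of holder between -0.006 and 0.006 m and y of paddle in the frame of holder between -0.006 and 0.006 m and z of paddle in the frame of holder below 0.014 m and angle between paddle's own z axis and vertical below 0.15 rad); the robot touches nothing.
It fails at once if the paddle presses on the roller with more than 20 N (contact force between paddle and roller above 20 N).
It fails at once if the fingers touch the roller (contact force between the fingers and roller above 0.3 N).
It fails at once if the roller moves faster than 0.2 m/s (linear speed of roller above 0.2 m/s).
It fails at once if a bystander is moved by more than 20 mm (distance of any of wax_tin, stone, brush, red_cap_bottle, big_tin, glue, offcut from where it was at the start of the episode above 0.02 m).
It also fails if it takes over 64 s, if anything falls off the work surface, if the arm or the gripper's body presses on something with over 40 N, if the wrist force passes 120 N, or if a joint passes its speed limit or range.

## Robot

A 7-joint arm with a two-finger parallel gripper is mounted at the origin on a cart in front of the work surface, level with it; the furniture and walls round the work are solid. World frame = base frame: x ahead of the robot, y to its left, z up, the work surface at z = 0. Lengths are in m, angles in rad, forces in N, time in s.
With the tool pointing down it reaches from about 0.4 to 0.85 m from the base axis. Payload 4.5 kg.
Tool frame: the origin (TCP) lies midway between the tips of the shut fingers; the grasp point (between the pads) lies 19 mm behind it (bot.grip_point_offset is the distance from the TCP to the grasp point, in m); z points along the fingers, y is the line along which they close (so a half turn about z gives the same grasp; the last joint's range is limited). The gripper opens to 88 mm and grips with 3 to 60 N. Pads are 18 mm wide; open, the fingers measure 123 mm over their backs; the gripper's body (75 mm by 187 mm) begins 45 mm behind the grasp point.
Start: joints at [-1.279, 0.689, -0.195, 1.565, 0.157, 0.902, -0.215], TCP at [0.159, 0.604, 0.239] pointing down, gripper open.
Joint ranges: [-3.01, 3.01], [-0.46, 2.08], [-1.47, 1.51], [0.13, 2.56], [-1, 4.14], [0.04, 2.09], [-2.66, 2.66]. Speed limits (rad/s): [2.57, 2.57, 3.14, 3.14, 3.14, 3.14, 3.14].

## Interface

Orientations are given as a unit quaternion [w, x, y, z].
In Python, from rig import bot gives the robot as it stands.
- The arm moves only by the tool servo_tool, never from a script. Its arguments are lists of equal length, an entry for each row: "translation": the shift along the tool's x, y, z in mm, a list of three; "spin": the turn about the tool's z in degrees; "claw": the finger opening in mm, from 0 to 88.1. A call has 1 to 20 rows; each row is the pose to reach, as a shift and turn from the pose commanded when the call began, along the tool's axes at that moment; what a row does not reach only later rows make up. A row lasts 1/8 s, in which the tool goes at most 62.5 mm and 10.7 degrees, less where a joint would pass 70% of its speed; a pose out of reach is approached as far as the arm can. A call with a gripper value outside its range is refused whole. The fingers move at their own pace and stop on an object; the grip force is fixed at half the most. Time passes only in rows, so rows that repeat a pose let the fingers close. It gives the time, the measured TCP pose, the force, the opening and the grip force at its end, in the units of the state.
- bot.get_state(): the state, without advancing time (a new reading comes with each control period).
- bot.grab_frame(name): name is "scene" or "top"; returns a dict with "image" (400x640x3 uint8, blue, green, red), "fx", "fy", "cx", "cy" (pixels), "R" (3x3) and "t" (3): a world point X has camera coordinates R X + t. Camera axes: x right, y down, z forward; pixel columns grow to the right and rows downward; lengths in m; the calibration is good to about 2 mm. A picture is of the moment at which its call begins. There is no depth.
- bot.job_done(): hands the job in; it is judged then, once.
Trained networks look in a picture, given as the dict that the camera call returned (one of the last four; its "shot" number tells which), for a name from the list of things; names that differ only in an ending like _2 or _b are one class to them, and where a whole thing is asked for, a point or a joint stands for the part that bears it (a point fixed in the world has none). Each returns a list of dicts, best first, with "score" (0 to 1); they miss things now and then, are a little off and sometimes report something else, mostly with a low value. They report only what shows in the picture. A call takes as long as a camera call. They do not tell look-alikes from the thing itself.
- bot.boxes_of(query, picture): "bbox" ([centre column, centre row, width, height] in pixels, round what is visible of it).
- bot.mark_of(query, picture): "position" ([row, column] in pixels: a listed point, or the origin of a listed thing).
The state is a dict: "t": time; "joint_pos": joint angles; "qvel": joint speeds; "tau": joint torques, N m; "ee_pos": TCP position; "eef_rot": TCP orientation; "wrist_force": force on the tool from outside, world axes, zero at the start; "moment": the same for the moment, N m; "finger_gap": finger opening in m; "finger_force": force on a finger pad.
Only numpy, scipy, OpenCV 4.12 (cv2) and the standard library are available. Lean on these libraries where they do the work, as an engineer would, in place of code of your own. Each camera call takes 0.05 s, during which the arm holds its last target. There are 200 camera calls.

## Working session

There is one attempt and no reset: what is moved stays moved. The work goes in short steps, Python scripts to look and compute and a tool call to move; the robot and the scene stay as the last step left them, time stands still between calls to the robot, and variables do not carry over. Pictures are saved under pics/ and viewed, at most 10 in all, crops included, and the job is handed in when it is done.

Besides the shell and the picture viewer there is one more tool, called after "Call:" as name(argument=value, ...), one argument or row to a line, values as JSON. servo_tool: Moves the arm, as the interface text tells. Its arguments: {"type":"object","properties":{"translation":{"type":"array"},"spin":{"type":"array"},"claw":{"type":"array"}},"required":["translation","spin","claw"]}

```bash
mkdir -p pics; cat > h.py <<'E'
import numpy as np, cv2
from rig import bot
def ray(f,u,v):
    d=f["R"].T@np.array([(u-f["cx"])/f["fx"],(v-f["cy"])/f["fy"],1]); c=-f["R"].T@f["t"]; return c,d
def onz(f,u,v,z):
    c,d=ray(f,u,v); return c+d*(z-c[2])/d[2]
def proj(f,X):
    p=f["R"]@np.array(X)+f["t"]; return np.array([p[0]/p[2]*f["fx"]+f["cx"],p[1]/p[2]*f["fy"]+f["cy"]])
E
python3 - <<'E'
from h import *
s=bot.get_state(); print(s)
for n in ("scene","top"):
    f=bot.grab_frame(n); cv2.imwrite(f"pics/{n}0.png",f["image"])
    print(n,f["fx"],-f["R"].T@f["t"])
    for q in ("track","nest_end","cheeks","roller","paddle","holder"):
        try:
            for m in bot.mark_of(q,f)[:2]: 
                r,c=m["position"]; print(q,m["score"],(r,c),[np.round(onz(f,c,r,z)[:2],3) for z in (0,.032)])
        except Exception as e: print(q,e)
E
```

```text
{'t': 0.0, 'joint_pos': array([-1.27921646,  0.68998106, -0.1945031 ,  1.56638355,  0.15733068,
        0.90252498, -0.21510702]), 'qvel': array([ 0.00054509,  0.00171019, -0.00140515,  0.00139678, -0.00046228,
       -0.00163217, -0.00044861]), 'tau': array([-1.44885376e-03, -5.27556145e+01, -1.26755700e+00, -1.53431082e+01,
       -5.27177425e-02,  6.81307109e-03,  1.80449906e-04]), 'ee_pos': array([0.15922969, 0.60369162, 0.23790108]), 'eef_rot': array([-3.51254951e-05,  1.28487254e-01,  9.91710704e-01, -9.50482788e-04]), 'wrist_force': array([-0.62587555,  0.72426039,  0.11755313]), 'moment': array([ 0.05857673, -0.02391417,  0.02035751]), 'finger_force': 0.0, 'finger_gap': 0.0885429757663954}
scene 470.0338706992493 [ 0.10319262 -0.5022435   0.87044453]
track 0.8 (231.9, 310.0) [array([ 0.509, -0.046]), array([ 0.494, -0.063])]
track 0.71 (123.7, 331.4) [array([0.792, 0.187]), array([0.767, 0.162])]
nest_end 0.87 (261.4, 354.5) [array([ 0.53 , -0.168]), array([ 0.515, -0.18 ])]
cheeks 0.69 (248.8, 342.8) [array([ 0.534, -0.128]), array([ 0.518, -0.141])]
roller 0.72 (202.4, 284.
[... 321 characters left out ...]
59  1.115235  ]
track 0.91 (220.2, 327.3) [array([ 0.515, -0.045]), array([ 0.511, -0.045])]
nest_end 0.77 (217.7, 375.3) [array([ 0.525, -0.178]), array([ 0.521, -0.174])]
nest_end 0.71 (281.3, 246.6) [array([0.342, 0.169]), array([0.343, 0.163])]
cheeks 0.81 (218.8, 363.1) [array([ 0.521, -0.144]), array([ 0.517, -0.141])]
roller 0.53 (218.9, 295.5) [array([0.516, 0.043]), array([0.512, 0.04 ])]
paddle 0.73 (168.6, 274.5) [array([0.658, 0.108]), array([0.65 , 0.104])]
paddle 0.63 (235.2, 254.7) [array([0.468, 0.154]), array([0.465, 0.148])]
holder 0.82 (272.7, 321.7) [array([ 0.371, -0.034]), array([ 0.371, -0.034])]
holder 0.76 (171.0, 271.8) [array([0.651, 0.115]), array([0.643, 0.111])]
```

View pics/scene0.png

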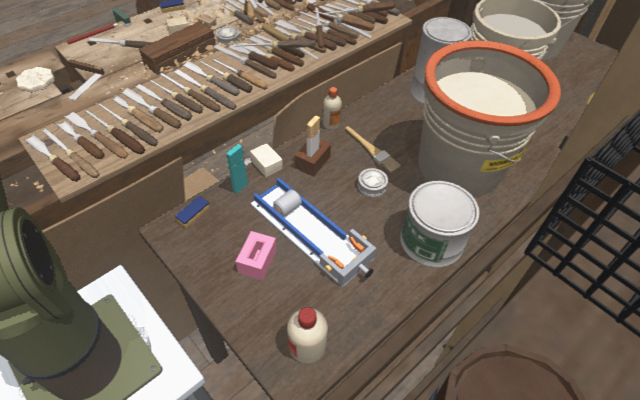

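View pics/top0.png

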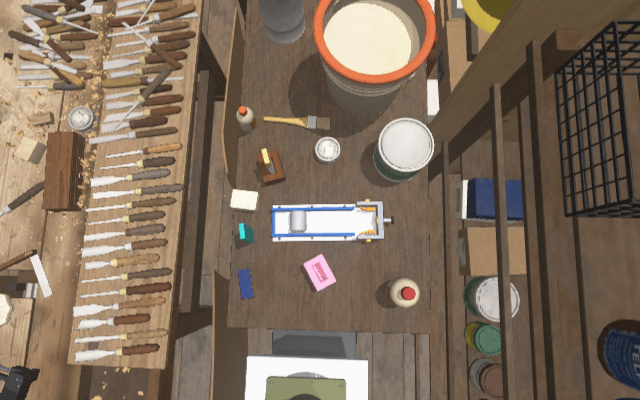

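The scene picture shows the track running from (265,190) to (355,265) and the paddle in its dark holder at (313,150). The turquoise look-alike is at (237,170) and the pink holder at (257,255). In the top picture the holder is at (270,167), and the track spans (272..383, 220).

```bash
python3 - <<'E'
from h import *
f=bot.grab_frame("top"); a=f["image"][140:250,225:405]; cv2.imwrite("pics/t1.png",cv2.resize(a,None,fx=4.4,fy=4.4,interpolation=2))
f=bot.grab_frame("scene"); a=f["image"][105:185,280:345]; cv2.imwrite("pics/s1.png",cv2.resize(a,None,fx=7,fy=7,interpolation=2))
E
```

```text
(no output)
```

View pics/t1.png

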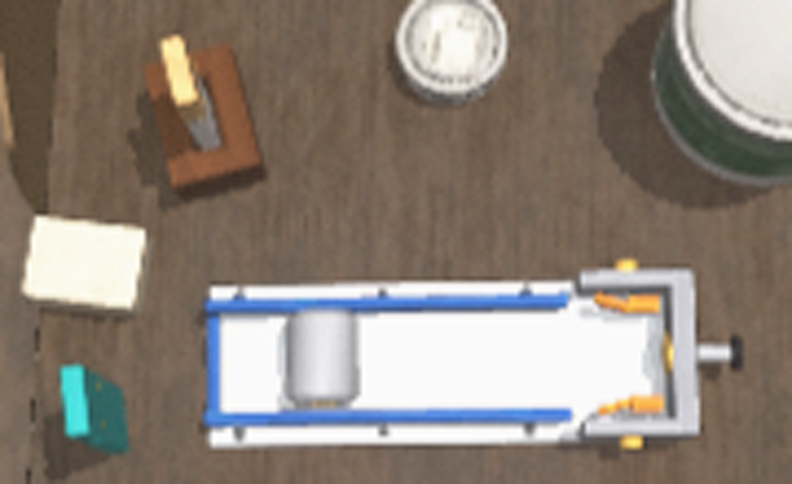

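View pics/s1.png

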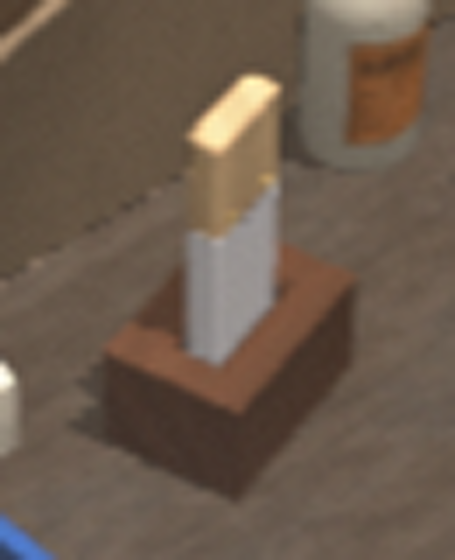

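The top crop shows the holder turned by about 15° at crop (205,115), with the rails nearly level. The scene crop shows the paddle's top quad at (190,135), (212,150), (280,92) and (255,75), and the holder's top corners at (105,348), (240,408) and (355,283).

```bash
python3 - <<'E'
from h import *
f=bot.grab_frame("scene"); g=bot.grab_frame("top")
S=lambda p,z:np.round(onz(f,p[0]/7+280-.4,p[1]/7+105-.4,z),4)
T=lambda p,z:np.round(onz(g,p[0]/4.4+225-.4,p[1]/4.4+140-.4,z),4)
print("pad S",[S(p,.14)[:2] for p in((190,135),(212,150),(280,92),(255,75))])
P=np.array([S(p,.14)[:2] for p in((190,135),(212,150),(280,92),(255,75))]);print(P.mean(0))
print("hold S",[S(p,.046)[:2] for p in((105,348),(240,408),(355,283))],S((238,498),0))
print("hold S mid",(S((105,348),.046)+S((355,283),.046))/2)
print("pad T",[T(p,.14)[:2] for p in((162,40),(182,36),(198,102),(175,108))])
P=np.array([T(p,.14)[:2] for p in((162,40),(182,36),(198,102),(175,108))]);print(P.mean(0))
print("hold T",[T(p,.046)[:2] for p in((148,65),(230,45))],[T(p,0)[:2] for p in((263,165),(180,187))])
print("rails",[T(p,.032)[:2] for p in((207,305),(207,417),(568,300),(570,415))])
print("plate",[T(p,.01)[:2] for p in((208,285),(208,447),(575,283),(580,441))])
print("housing",[T(p,.046)[:2] for p in((580,272),(693,270),(698,435),(588,437))])
print("roller",[T(p,.032)[:2] for p in((288,315),(355,315),(358,400),(288,400))])
E
```

```text
pad S [array([0.6378, 0.1127]), array([0.6385, 0.1025]), array([0.6743, 0.109 ]), array([0.6737, 0.1208])]
[0.656075 0.11125 ]
hold S [array([0.612 , 0.1283]), array([0.6285, 0.0759]), array([0.6999, 0.0948])] [0.6282 0.0759 0.    ]
hold S mid [0.65595 0.11155 0.046  ]
pad T [array([0.6732, 0.1242]), array([0.6758, 0.1129]), array([0.6372, 0.1019]), array([0.6334, 0.1148])]
[0.6549  0.11345]
hold T [array([0.6858, 0.1484]), array([0.6998, 0.0977])] [array([0.6344, 0.0789]), array([0.6187, 0.1317])]
rails [array([0.5376, 0.1062]), array([0.4685, 0.1029]), array([ 0.5465, -0.1157]), array([ 0.4759, -0.1179])]
plate [array([0.5537, 0.1092]), array([0.4519, 0.1044]), array([ 0.5609, -0.1214]), array([ 0.4621, -0.1258])]
housing [array([ 0.5616, -0.1218]), array([ 0.5646, -0.19  ]), array([ 0.4647, -0.1933]), array([ 0.4617, -0.1279])]
roller [array([0.5327, 0.0559]), array([0.5338, 0.0147]), array([0.4815, 0.0111]), array([0.4803, 0.0538])]
```

Call:
servo_tool(
  translation=[
    [-50,-29,-30],
    [-100,-58,-30],
    [-150,-87,-30],
    [-200,-116,-30],
    [-250,-145,-30],
    [-300,-174,-30],
    [-350,-203,-30],
    [-400,-232,-30],
    [-450,-261,-30],
    [-500,-290,-30],
    [-550,-318,-30],
    [-590,-340,-30],
    [-605,-349,-20],
    [-605,-349,0],
    [-605,-349,0],
  ],
  spin=[-2,-4,-6,-8,-10,-13,-16,-19,-22,-25,-27,-29,-29,-29,-29],
  claw=[60,60,60,60,60,60,60,60,60,60,60,60,60,60,60],
)

```text
t: 2.78
ee_pos: [0.6532, 0.1138, 0.2366]
eef_rot: [-0.003, -0.125, 0.992, 0.0]
wrist_force: [-0.2, 1.3, 0.6]
finger_gap: 0.0602
finger_force: 0.0
```

```bash
cat >> h.py <<'E'
def tool():
    s=bot.get_state(); q=s["eef_rot"]
    from scipy.spatial.transform import Rotation as R
    M=R.from_quat([q[1],q[2],q[3],q[0]]).as_matrix()
    return s,M
def rel(goal):
    s,M=tool(); return np.round(M.T@(np.array(goal)-s["ee_pos"])*1000,1)
def yang():
    s,M=tool(); return np.degrees(np.arctan2(M[1,1],M[0,1]))
E
python3 - <<'E'
from h import *
s,M=tool(); print(s["t"],s["ee_pos"],s["joint_pos"],yang(),M[:,2],s["wrist_force"],rel([.6555,.112,.097]))
g=bot.grab_frame("top"); cv2.imwrite("pics/t2.png",cv2.resize(g["image"][100:260,200:400],None,fx=4,fy=3.7,interpolation=2))
f=bot.grab_frame("scene"); cv2.imwrite("pics/s2.png",cv2.resize(f["image"][60:200,220:380],None,fx=5,fy=4.28,interpolation=2))
E
```

```text
2.775 [0.65315388 0.11376896 0.23664943] [-0.05078664  0.76285485 -0.37345886  1.43006804  0.30034591  1.0100539
  1.32955704] 104.32751391639374 [-5.07228345e-03 -2.67524398e-05 -9.99987136e-01] [-0.24503036  1.29210168  0.62075518] [ -2.5  -2.5 139.6]
```

View pics/s2.png

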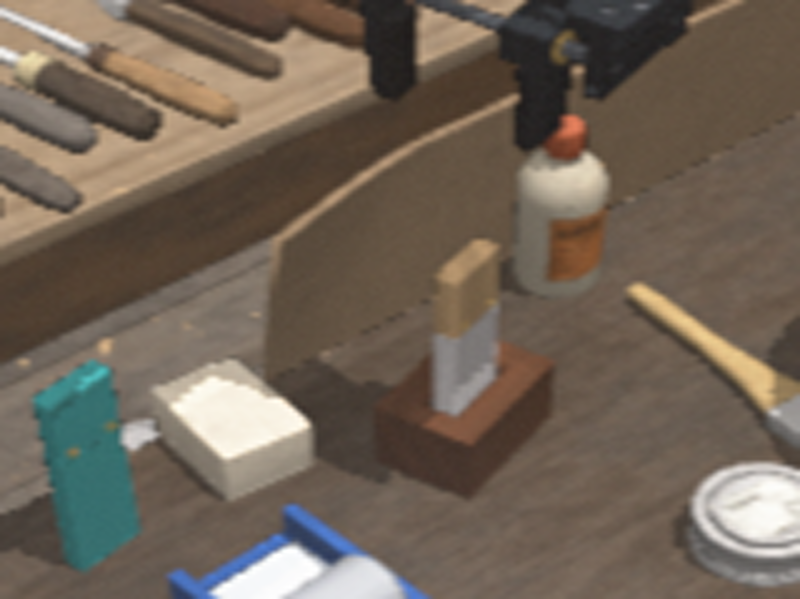

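The scene crop shows the fingers straddling the paddle grip (465,270 in the crop), with clear room to the panel and the glue. I'm going down to grip.

Call:
servo_tool(
  translation=[
    [-2,-2,30],
    [-2,-2,65],
    [-2,-2,100],
    [-2,-2,125],
    [-2,-2,139],
    [-2,-2,139],
    [-2,-2,139],
    [-2,-2,139],
    [-2,-2,139],
    [-2,-2,139],
  ],
  spin=[0,0,0,0,0,0,0,0,0,0],
  claw=[60,60,60,60,60,60,0,0,0,0],
)

```text
t: 4.12
ee_pos: [0.658, 0.1112, 0.1]
eef_rot: [0.0, -0.124, 0.992, 0.0]
wrist_force: [0.3, 0.6, 0.8]
finger_gap: 0.0221
finger_force: 0.3
```

Call:
servo_tool(
  translation=[
    [0,0,0],
    [0,0,0],
    [0,0,0],
    [0,0,-2],
  ],
  spin=[0,0,0,0],
  claw=[0,0,0,0],
)

```text
t: 4.62
ee_pos: [0.6574, 0.1117, 0.1014]
eef_rot: [-0.0, -0.124, 0.992, 0.0]
wrist_force: [-0.5, 1.5, -1.3]
finger_gap: 0.0138
finger_force: 30.0
```

```bash
python3 - <<'E'
from h import *
s,M=tool(); print(s["t"],s["ee_pos"],s["wrist_force"],s["finger_gap"],s["finger_force"],yang())
E
```

```text
4.625 [0.65738213 0.11169919 0.10139847] [-0.50519646  1.52780733 -1.31879192] 0.01382625766644485 29.970372733623662 104.25418928353547
```

Call:
servo_tool(
  translation=[
    [0,0,-15],
    [0,0,-40],
    [0,0,-65],
    [0,0,-70],
    [30,0,-70],
    [70,1,-70],
    [110,2,-70],
    [145,3,-70],
    [157,3,-70],
    [157,3,-70],
  ],
  spin=[0,0,0,0,2,5,8,11,12,12],
  claw=[0,0,0,0,0,0,0,0,0,0],
)

```text
t: 5.88
ee_pos: [0.5053, 0.0753, 0.1718]
eef_rot: [0.0, -0.02, 1.0, -0.0]
wrist_force: [-0.0, 0.7, -1.6]
finger_gap: 0.0139
finger_force: 29.9
```

```bash
python3 - <<'E'
from h import *
s,M=tool(); print(s["t"],s["ee_pos"],s["wrist_force"],s["finger_gap"],s["finger_force"],yang(),rel([.5045,.0755,.112]))
f=bot.grab_frame("scene"); cv2.imwrite("pics/s3.png",cv2.resize(f["image"][110:260,230:390],None,fx=5,fy=4,interpolation=2))
for q in ("paddle",):
  for m in bot.mark_of(q,f): print(q,m, proj(f,[s["ee_pos"][0],s["ee_pos"][1],s["ee_pos"][2]-.092]))
for p in ([.5087,-.0425],):print(proj(f,[*p,.01]))
E
```

```text
5.875 [0.50528047 0.07533674 0.1717849 ] [-0.0024162   0.67824523 -1.6276878 ] 0.013945462646795373 29.887936947416165 92.24796517058829 [ 0.8  0.2 59.8]
paddle {'position': [177.8, 274.5], 'score': 0.86} [273.07497096 178.89781477]
paddle {'position': [189.5, 233.2], 'score': 0.71} [273.07497096 178.89781477]
[308.83365252 228.49591193]
```

View pics/s3.png

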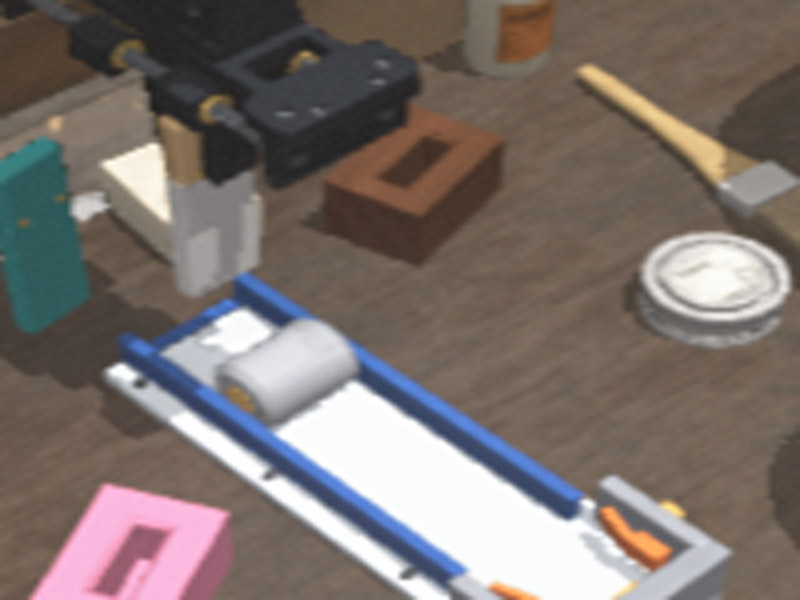

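The crop shows the paddle upright above the entry at (215,290), with the roller at (290,370) ahead of it and the empty slot at (415,165). I'm lowering behind the roller.

Call:
servo_tool(
  translation=[
    [1,0,15],
    [1,0,30],
    [1,0,45],
    [1,0,55],
    [1,0,59],
    [1,0,59],
  ],
  spin=[0,0,0,0,0,0],
  claw=[0,0,0,0,0,0],
)

```text
t: 6.72
ee_pos: [0.5039, 0.0756, 0.1126]
eef_rot: [-0.0, -0.02, 1.0, 0.0]
wrist_force: [-0.6, 0.5, 0.6]
finger_gap: 0.0138
finger_force: 29.9
```

```bash
cat >> h.py <<'E'
C=np.array([.5087,-.0425]); U=np.array([.0375,-.9993])
def st():
    s,M=tool(); d=s["ee_pos"][:2]-C
    print("t",s["t"],"trackx",round(d@U*1000,1),"lat",round((d@[.9993,.0375])*1000,1),"z",round(s["ee_pos"][2]*1000,1),"yang",round(yang(),2),"F",np.round(s["wrist_force"],2),"Fu",round(s["wrist_force"][:2]@U,2),s["finger_gap"],"tooly.U",M[:2,1]@U)
E
python3 -c "
from h import *
st()"
```

```text
t 6.725 trackx -118.2 lat -0.4 z 112.6 yang 92.24 F [-0.6   0.47  0.61] Fu -0.5 0.013777447167159219 tooly.U -1.0000021510302302
```

Call:
servo_tool(
  translation=[
    [0,-4,0],
    [0,-8,0],
    [0,-12,0],
    [0,-16,0],
    [0,-20,0],
    [0,-26,0],
    [0,-33,0],
    [0,-40,0],
    [0,-47,0],
    [0,-54,0],
    [0,-61,0],
    [0,-68,0],
    [0,-75,0],
    [0,-82,0],
    [0,-89,0],
    [0,-96,0],
    [0,-103,0],
    [0,-110,0],
    [0,-117,0],
    [0,-124,0],
  ],
  spin=[0,0,0,0,0,0,0,0,0,0,0,0,0,0,0,0,0,0,0,0],
  claw=[0,0,0,0,0,0,0,0,0,0,0,0,0,0,0,0,0,0,0,0],
)

```text
t: 9.22
ee_pos: [0.5087, -0.0489, 0.1127]
eef_rot: [-0.0, -0.019, 1.0, 0.0]
wrist_force: [0.8, 0.1, 0.3]
finger_gap: 0.0139
finger_force: 29.9
```

```bash
python3 -c "
from h import *
st()
f=bot.grab_frame('scene')
for m in bot.mark_of('roller',f)[:2]:
  r,c=m['position'];p=onz(f,c,r,.032)[:2]-C; print(m['score'],p@U,p@[.9993,.0375])
"
```

```text
t 9.225 trackx 6.4 lat -0.2 z 112.7 yang 92.23 F [0.8  0.11 0.28] Fu -0.08 0.013917252752686427 tooly.U -1.0000023573033479
0.58 0.029648562240007555 -1.336903904000438e-06
0.18 -0.19429991538197008 -0.16328352158727605
```

Call:
servo_tool(
  translation=[
    [0,-5,0],
    [0,-10,0],
    [0,-15,0],
    [0,-20,0],
    [0,-25,0],
    [0,-30,0],
    [0,-34,0],
    [0,-37,0],
    [0,-40,0],
    [0,-42,0],
    [0,-44,0],
    [0,-46,0],
    [0,-48,0],
    [0,-50,0],
    [0,-52,0],
    [0,-54,0],
    [0,-56,0],
  ],
  spin=[0,0,0,0,0,0,0,0,0,0,0,0,0,0,0,0,0],
  claw=[0,0,0,0,0,0,0,0,0,0,0,0,0,0,0,0,0],
)

```text
t: 11.45
ee_pos: [0.5109, -0.1042, 0.1127]
eef_rot: [0.0, -0.02, 1.0, 0.0]
wrist_force: [-0.9, 3.9, 2.0]
finger_gap: 0.0138
finger_force: 29.9
```

```bash
python3 -c "
from h import *
st()
f=bot.grab_frame('scene')
for m in bot.mark_of('roller',f)[:2]:
  r,c=m['position'];p=onz(f,c,r,.032)[:2]-C; print(m['score'],p@U,p@[.9993,.0375])
st()
"
```

```text
t 11.45 trackx 61.8 lat -0.1 z 112.7 yang 92.24 F [-0.91  3.93  1.97] Fu -3.96 0.013812683547823066 tooly.U -1.0000020473826268
0.55 0.08539538449207401 -0.00037877149090836
t 11.55 trackx 62.3 lat -0.2 z 112.7 yang 92.21 F [-0.38  3.33  0.67] Fu -3.34 0.013480679690861315 tooly.U -1.0000027866615688
```

Call:
servo_tool(
  translation=[
    [0,-1,0],
    [0,-2,0],
    [0,-3,0],
    [0,-4,0],
    [0,-4,0],
  ],
  spin=[0,0,0,0,0],
  claw=[0,0,0,0,0],
)

```text
t: 12.18
ee_pos: [0.511, -0.109, 0.1126]
eef_rot: [-0.0, -0.019, 1.0, -0.0]
wrist_force: [-0.4, 1.2, 1.0]
finger_gap: 0.0138
finger_force: 29.9
```

Call:
servo_tool(
  translation=[
    [0,-1,0],
    [0,-2,0],
    [0,-2,0],
  ],
  spin=[0,0,0],
  claw=[0,0,0],
)

```text
t: 12.55
ee_pos: [0.5111, -0.1106, 0.1127]
eef_rot: [-0.0, -0.019, 1.0, -0.0]
wrist_force: [0.2, 0.8, 0.4]
finger_gap: 0.0139
finger_force: 29.9
```

Call:
servo_tool(
  translation=[
    [0,-1,0],
    [0,-1,0],
  ],
  spin=[0,0],
  claw=[0,0],
)

```text
t: 12.8
ee_pos: [0.5112, -0.1118, 0.1127]
eef_rot: [-0.0, -0.019, 1.0, -0.0]
wrist_force: [-0.3, 1.0, 0.6]
finger_gap: 0.0138
finger_force: 29.9
```

Call:
servo_tool(
  translation=[
    [0,-1,0],
    [0,-2,0],
    [0,-2,0],
  ],
  spin=[0,0,0],
  claw=[0,0,0],
)

```text
t: 13.18
ee_pos: [0.5112, -0.1138, 0.1127]
eef_rot: [-0.0, -0.019, 1.0, -0.0]
wrist_force: [-0.2, 0.4, -0.2]
finger_gap: 0.014
finger_force: 29.9
```

Call:
servo_tool(
  translation=[
    [0,-1,0],
    [0,-2,0],
    [0,-2,0],
  ],
  spin=[0,0,0],
  claw=[0,0,0],
)

```text
t: 13.55
ee_pos: [0.5113, -0.1156, 0.1127]
eef_rot: [-0.0, -0.019, 1.0, -0.0]
wrist_force: [0.0, 0.2, -1.0]
finger_gap: 0.0137
finger_force: 29.9
```

Call:
servo_tool(
  translation=[
    [0,-1,0],
    [0,-2,0],
    [0,-2,0],
  ],
  spin=[0,0,0],
  claw=[0,0,0],
)

```text
t: 13.92
ee_pos: [0.5114, -0.1176, 0.1127]
eef_rot: [0.0, -0.019, 1.0, -0.0]
wrist_force: [-0.6, 1.0, -0.9]
finger_gap: 0.0136
finger_force: 29.9
```

Call:
servo_tool(
  translation=[
    [0,-1,0],
    [0,-2,0],
    [0,-2,0],
  ],
  spin=[0,0,0],
  claw=[0,0,0],
)

```text
t: 14.3
ee_pos: [0.5115, -0.1196, 0.1127]
eef_rot: [0.0, -0.019, 1.0, -0.0]
wrist_force: [0.2, 0.9, -0.5]
finger_gap: 0.0137
finger_force: 29.9
```

```bash
python3 -c "
from h import *
st()
f=bot.grab_frame('scene')
for m in bot.mark_of('roller',f)[:2]:
  r,c=m['position'];p=onz(f,c,r,.032)[:2]-C; print(m['score'],p@U,p@[.9993,.0375])
st()
"
```

```text
t 14.3 trackx 77.1 lat -0.1 z 112.7 yang 92.22 F [ 0.24  0.85 -0.54] Fu -0.84 0.013748302396231721 tooly.U -1.0000026994632367
0.98 0.10040969176492176 0.0070443408761554785
t 14.4 trackx 77.1 lat -0.1 z 112.7 yang 92.21 F [ 0.8  -0.03 -0.38] Fu 0.06 0.013865001743832645 tooly.U -1.0000027037805315
```

Call:
servo_tool(
  translation=[
    [0,-1,0],
    [0,-1.5,0],
    [0,-1.5,0],
  ],
  spin=[0,0,0],
  claw=[0,0,0],
)

```text
t: 14.78
ee_pos: [0.5115, -0.1209, 0.1127]
eef_rot: [0.0, -0.019, 1.0, 0.0]
wrist_force: [-0.1, 1.4, 0.5]
finger_gap: 0.0137
finger_force: 29.9
```

Call:
servo_tool(
  translation=[
    [0,-1,0],
    [0,-1.5,0],
    [0,-1.5,0],
  ],
  spin=[0,0,0],
  claw=[0,0,0],
)

```text
t: 15.15
ee_pos: [0.5116, -0.1225, 0.1127]
eef_rot: [-0.0, -0.019, 1.0, -0.0]
wrist_force: [-0.1, 1.3, -0.2]
finger_gap: 0.0139
finger_force: 29.9
```

Call:
servo_tool(
  translation=[
    [0,-1,0],
    [0,-1.5,0],
    [0,-1.5,0],
  ],
  spin=[0,0,0],
  claw=[0,0,0],
)

```text
t: 15.52
ee_pos: [0.5116, -0.124, 0.1127]
eef_rot: [0.0, -0.019, 1.0, -0.0]
wrist_force: [0.4, 1.3, -0.9]
finger_gap: 0.0138
finger_force: 29.9
```

Call:
servo_tool(
  translation=[
    [0,-1,0],
    [0,-1.5,0],
    [0,-1.5,0],
  ],
  spin=[0,0,0],
  claw=[0,0,0],
)

```text
t: 15.9
ee_pos: [0.5117, -0.1255, 0.1127]
eef_rot: [0.0, -0.019, 1.0, -0.0]
wrist_force: [0.2, 0.9, 0.0]
finger_gap: 0.0138
finger_force: 29.9
```

Call:
servo_tool(
  translation=[
    [0,-0.5,0],
    [0,-1,0],
    [0,-1,0],
  ],
  spin=[0,0,0],
  claw=[0,0,0],
)

```text
t: 16.27
ee_pos: [0.5118, -0.1261, 0.1127]
eef_rot: [0.0, -0.02, 1.0, 0.0]
wrist_force: [-1.3, 1.5, -0.1]
finger_gap: 0.0136
finger_force: 29.9
```

Call:
servo_tool(
  translation=[
    [0,-0.5,0],
    [0,-1,0],
    [0,-1,0],
  ],
  spin=[0,0,0],
  claw=[0,0,0],
)

```text
t: 16.65
ee_pos: [0.5118, -0.1265, 0.1127]
eef_rot: [0.0, -0.02, 1.0, 0.001]
wrist_force: [-0.8, 3.7, 0.9]
finger_gap: 0.0139
finger_force: 29.9
```

```bash
python3 -c "
from h import *
st()
f=bot.grab_frame('scene'); cv2.imwrite('pics/s4.png',cv2.resize(f['image'][180:300,270:400],None,fx=6,fy=5,interpolation=2))
st()
"
```

```text
t 16.65 trackx 84.1 lat -0.0 z 112.7 yang 92.27 F [-0.8   3.71  0.94] Fu -3.74 0.013901507023981984 tooly.U -1.0000004950108017
t 16.7 trackx 84.1 lat -0.0 z 112.7 yang 92.27 F [-1.26  4.82  1.65] Fu -4.87 0.014220829609293616 tooly.U -1.0000007293667725
```

View pics/s4.png

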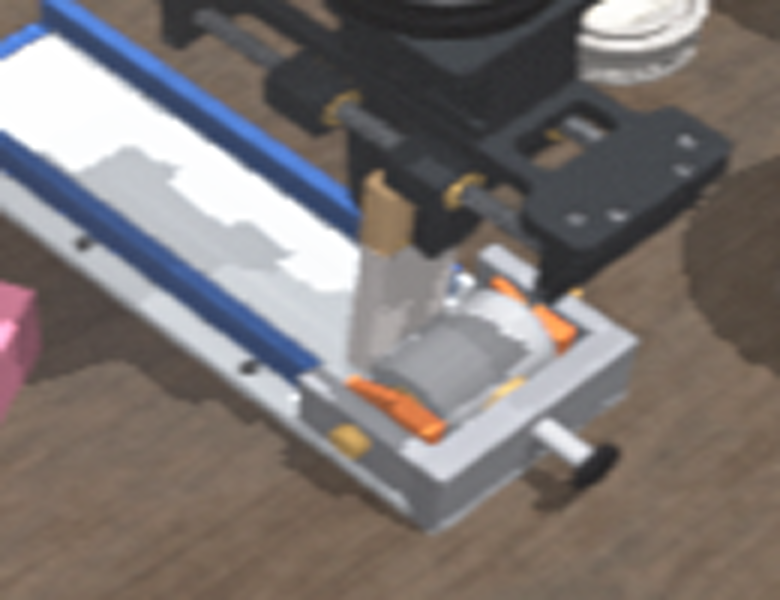

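The crop shows the roller between the cheeks, against the brass stop, with the paddle behind it. The force is climbing, so I'm building the push.

Call:
servo_tool(
  translation=[
    [0,-0.5,0],
    [0,-1,0],
    [0,-1,0],
  ],
  spin=[0,0,0],
  claw=[0,0,0],
)

```text
t: 17.08
ee_pos: [0.5119, -0.1269, 0.1127]
eef_rot: [0.0, -0.02, 1.0, 0.001]
wrist_force: [-0.9, 7.7, 1.8]
finger_gap: 0.0138
finger_force: 29.9
```

Call:
servo_tool(
  translation=[
    [0,-0.5,0],
    [0,-1,0],
    [0,-1,0],
  ],
  spin=[0,0,0],
  claw=[0,0,0],
)

```text
t: 17.45
ee_pos: [0.512, -0.1272, 0.1128]
eef_rot: [0.0, -0.02, 1.0, 0.001]
wrist_force: [0.0, 7.0, 2.5]
finger_gap: 0.0136
finger_force: 29.9
```

Call:
servo_tool(
  translation=[
    [0,-0.5,0],
    [0,-1,0],
    [0,-1,0],
  ],
  spin=[0,0,0],
  claw=[0,0,0],
)

```text
t: 17.82
ee_pos: [0.512, -0.1276, 0.1128]
eef_rot: [0.0, -0.02, 1.0, 0.002]
wrist_force: [-2.1, 9.1, 2.4]
finger_gap: 0.014
finger_force: 29.9
```

Call:
servo_tool(
  translation=[
    [0,0,0],
  ],
  spin=[0],
  claw=[0],
)

```text
t: 17.95
ee_pos: [0.512, -0.1276, 0.1127]
eef_rot: [0.0, -0.02, 1.0, 0.002]
wrist_force: [-0.8, 8.9, 2.3]
finger_gap: 0.0141
finger_force: 29.9
```

Call:
servo_tool(
  translation=[
    [0,0,0],
  ],
  spin=[0],
  claw=[0],
)

```text
t: 18.08
ee_pos: [0.512, -0.1276, 0.1128]
eef_rot: [0.0, -0.02, 1.0, 0.002]
wrist_force: [-0.4, 8.5, 2.4]
finger_gap: 0.0142
finger_force: 29.9
```

Call:
servo_tool(
  translation=[
    [0,-0.5,0],
    [0,-1,0],
    [0,-1.4,0],
    [0,-1.4,0],
  ],
  spin=[0,0,0,0],
  claw=[0,0,0,0],
)

```text
t: 18.58
ee_pos: [0.5121, -0.1281, 0.1128]
eef_rot: [0.0, -0.021, 1.0, 0.002]
wrist_force: [-0.8, 9.5, 3.1]
finger_gap: 0.0138
finger_force: 29.8
```

Call:
servo_tool(
  translation=[
    [0,0,0],
    [0,0,0],
    [0,0,0],
    [0,0,0],
    [0,0,0],
  ],
  spin=[0,0,0,0,0],
  claw=[0,0,0,0,0],
)

```text
t: 19.2
ee_pos: [0.5121, -0.1281, 0.1128]
eef_rot: [0.0, -0.021, 1.0, 0.002]
wrist_force: [-1.5, 8.7, 3.2]
finger_gap: 0.0139
finger_force: 29.8
```

Call:
servo_tool(
  translation=[
    [0,0,0],
    [0,0,0],
    [0,0,0],
    [0,0,0],
    [0,0,0],
  ],
  spin=[0,0,0,0,0],
  claw=[0,0,0,0,0],
)

```text
t: 19.82
ee_pos: [0.5121, -0.1281, 0.1128]
eef_rot: [0.0, -0.021, 1.0, 0.002]
wrist_force: [-0.6, 10.6, 3.4]
finger_gap: 0.0144
finger_force: 29.8
```

Call:
servo_tool(
  translation=[
    [0,-0.5,0],
    [0,-1,0],
    [0,-1.3,0],
    [0,-1.3,0],
    [0,-1.3,0],
    [0,-1.3,0],
  ],
  spin=[0,0,0,0,0,0],
  claw=[0,0,0,0,0,0],
)

```text
t: 20.58
ee_pos: [0.5122, -0.1286, 0.1128]
eef_rot: [0.0, -0.021, 1.0, 0.003]
wrist_force: [-1.7, 10.6, 3.8]
finger_gap: 0.0142
finger_force: 29.6
```

Call:
servo_tool(
  translation=[
    [0,0,0],
    [0,0,0],
    [0,0,0],
    [0,0,0],
  ],
  spin=[0,0,0,0],
  claw=[0,0,0,0],
)

```text
t: 21.08
ee_pos: [0.5122, -0.1286, 0.1128]
eef_rot: [0.0, -0.021, 1.0, 0.003]
wrist_force: [-1.5, 11.8, 3.8]
finger_gap: 0.0143
finger_force: 29.6
```

Call:
servo_tool(
  translation=[
    [0,0,0],
    [0,0,0],
    [0,0,0],
    [0,0,0],
  ],
  spin=[0,0,0,0],
  claw=[0,0,0,0],
)

```text
t: 21.58
ee_pos: [0.5122, -0.1286, 0.1128]
eef_rot: [0.0, -0.021, 1.0, 0.003]
wrist_force: [-0.8, 12.1, 2.7]
finger_gap: 0.0144
finger_force: 29.6
```

Call:
servo_tool(
  translation=[
    [0,1.5,0],
    [0,3,0],
    [0,4.5,0],
    [0,6,0],
    [0,9,0],
    [0,15,0],
    [0,25,0],
    [0,40,0],
    [0,50,-10],
    [0,50,-40],
    [0,50,-65],
    [0,50,-65],
  ],
  spin=[0,0,0,0,0,0,0,0,0,0,0,0],
  claw=[0,0,0,0,0,0,0,0,0,0,0,0],
)

```text
t: 23.08
ee_pos: [0.5114, -0.0826, 0.1797]
eef_rot: [0.002, -0.02, 1.0, -0.0]
wrist_force: [0.0, 0.1, -2.0]
finger_gap: 0.0135
finger_force: 29.9
```

```bash
python3 -c "
from h import *
st(); s,M=tool()
print(rel([.6577,.1114,.178]), 'spin', -(104.25-yang()))
f=bot.grab_frame('scene'); cv2.imwrite('pics/s5.png',cv2.resize(f['image'][130:290,250:410],None,fx=4,fy=3.75,interpolation=2))
for q in ('roller','paddle'):
 for m in bot.mark_of(q,f)[:1]: print(q,m,proj(f,s['ee_pos']-[0,0,.092]))
"
```

```text
t 23.075 trackx 40.1 lat 1.2 z 179.7 yang 92.26 F [ 0.03  0.06 -2.01] Fu -0.06 0.013487934531047165 tooly.U -1.000001580842619
[-153.8  188.1    2.3] spin -11.994655659490121
roller {'position': [251.9, 344.9], 'score': 0.72} [322.60549857 217.9171338 ]
paddle {'position': [216.3, 322.8], 'score': 0.75} [322.60549857 217.9171338 ]
```

View pics/s5.png

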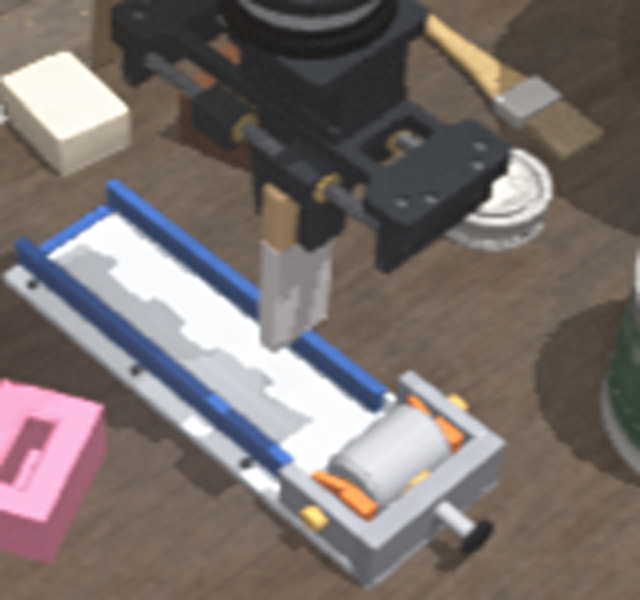

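The crop shows the roller home between the cheeks at (395,455) and the paddle upright in the grip at (295,290). Next I'm carrying it back to the holder.

Call:
servo_tool(
  translation=[
    [-19,23,0],
    [-38,47,0],
    [-57,70,0],
    [-77,94,0],
    [-96,117,0],
    [-115,141,0],
    [-134,164,0],
    [-148,181,0],
    [-154,188,0],
    [-154,188,0],
    [-154,188,0],
    [-154,188,0],
  ],
  spin=[0,-1,-3,-5,-7,-9,-11,-12,-12,-12,-12,-12],
  claw=[0,0,0,0,0,0,0,0,0,0,0,0],
)

```text
t: 24.72
ee_pos: [0.6563, 0.1096, 0.1777]
eef_rot: [-0.0, -0.123, 0.992, -0.0]
wrist_force: [0.4, -0.8, -1.8]
finger_gap: 0.0137
finger_force: 29.9
```

```bash
python3 -c "
from h import *
s,M=tool(); print(s['t'],s['ee_pos'],yang(),M[:,2],rel([.6577,.1114,.101]),s['wrist_force'])
f=bot.grab_frame('scene'); cv2.imwrite('pics/s6.png',cv2.resize(f['image'][90:180,270:370],None,fx=7,fy=6.5,interpolation=2))
"
```

```text
24.725 [0.65629814 0.10956534 0.17770525] 104.16153290310278 [-4.20027747e-04 -8.17218814e-04 -9.99999578e-01] [-1.9  1.5 76.7] [ 0.44254544 -0.81637836 -1.76403985]
```

View pics/s6.png

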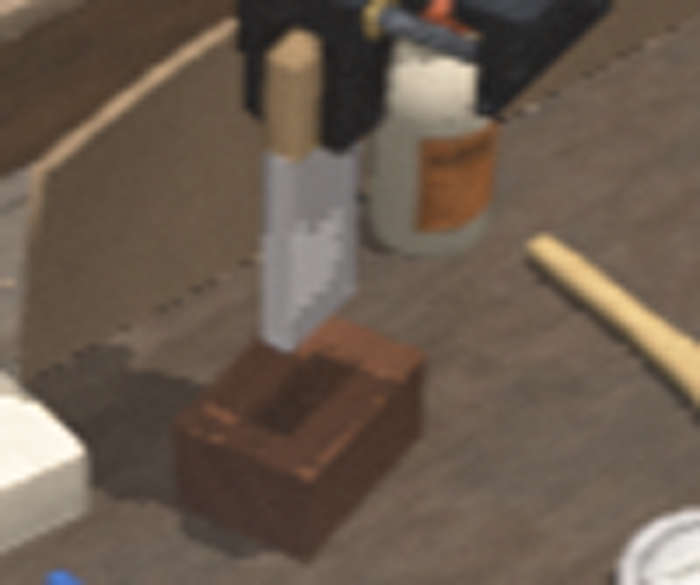

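The crop shows the paddle upright above the dark holder, whose slot is at (300,390). I'm correcting by 2 mm and lowering.

Call:
servo_tool(
  translation=[
    [-2,1.5,0],
    [-2,1.5,12],
    [-2,1.5,25],
    [-2,1.5,32],
    [-2,1.5,38],
    [-2,1.5,42],
    [-2,1.5,42],
  ],
  spin=[0,0,0,0,0,0,0],
  claw=[0,0,0,0,0,0,0],
)

```text
t: 25.65
ee_pos: [0.6581, 0.1127, 0.1355]
eef_rot: [-0.0, -0.124, 0.992, 0.0]
wrist_force: [-0.2, 0.5, 0.4]
finger_gap: 0.0138
finger_force: 29.9
```

Call:
servo_tool(
  translation=[
    [0,0,4],
    [0,0,8],
    [0,0,8],
  ],
  spin=[0,0,0],
  claw=[0,0,0],
)

```text
t: 26.02
ee_pos: [0.6579, 0.1126, 0.1273]
eef_rot: [-0.0, -0.124, 0.992, -0.0]
wrist_force: [0.4, -0.3, -1.2]
finger_gap: 0.0137
finger_force: 29.9
```

Call:
servo_tool(
  translation=[
    [0,1,6],
    [0,1,12],
    [0,1,18],
    [0,1,23],
    [0,1,26],
    [0,1,26],
  ],
  spin=[0,0,0,0,0,0],
  claw=[0,0,0,0,0,0],
)

```text
t: 26.78
ee_pos: [0.6578, 0.1137, 0.1014]
eef_rot: [-0.0, -0.124, 0.992, 0.0]
wrist_force: [-0.1, -0.8, -0.8]
finger_gap: 0.0136
finger_force: 29.9
```

Call:
servo_tool(
  translation=[
    [0,-1,0.5],
    [0,-2,1],
    [0,-2,1],
    [0,-2,1],
    [0,-2,1],
    [0,-2,1],
    [0,-2,1],
  ],
  spin=[0,0,0,0,0,0,0],
  claw=[0,0,0,20,40,60,60],
)

```text
t: 27.65
ee_pos: [0.6585, 0.1116, 0.1007]
eef_rot: [0.0, -0.124, 0.992, -0.0]
wrist_force: [-0.8, -0.1, 0.7]
finger_gap: 0.0479
finger_force: 0.0
```

Call:
servo_tool(
  translation=[
    [0,0,0],
    [0,0,-10],
    [0,0,-30],
    [0,0,-60],
    [0,0,-100],
    [0,0,-140],
    [0,0,-140],
  ],
  spin=[0,0,0,0,0,0,0],
  claw=[60,60,60,60,60,60,60],
)

```text
t: 28.52
ee_pos: [0.6608, 0.1128, 0.2462]
eef_rot: [0.005, -0.124, 0.992, 0.001]
wrist_force: [-0.7, 0.0, -0.4]
finger_gap: 0.0601
finger_force: 0.0
```

```bash
python3 -c "
from h import *
s=bot.get_state(); print(s['t'],s['ee_pos'],s['finger_gap'],s['wrist_force'])
f=bot.grab_frame('scene'); cv2.imwrite('pics/s7.png',cv2.resize(f['image'][90:290,230:400],None,fx=3.5,fy=3,interpolation=2))
"
```

```text
28.525 [0.66083347 0.11281587 0.24620436] 0.060105780157706415 [-0.67149198  0.02589309 -0.42553736]
```

View pics/s7.png

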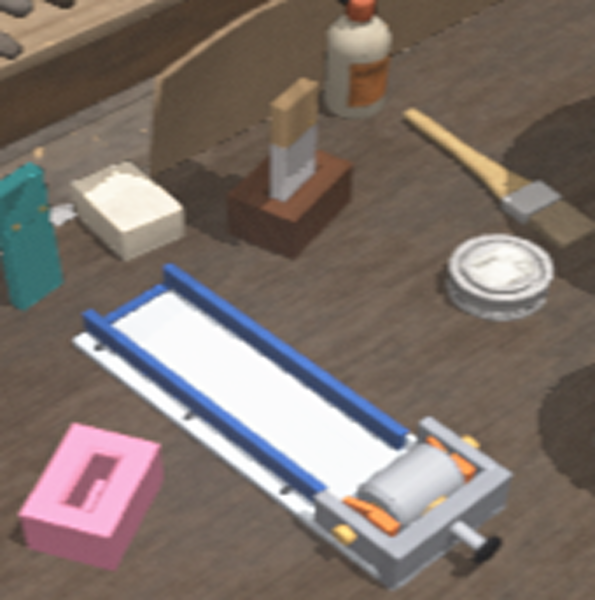

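The crop shows the paddle standing in its holder at (295,140), the roller home at (415,480), and everything else where it was.

```bash
python3 -c "
from rig import bot
print(bot.job_done())"
```

```text
the job is handed in; nothing more can be done
None
```

I've handed the job in: the roller was pressed home against the stop at about 12 N for over a second, and the paddle is back in its holder and released. The hand-in call gave no verdict.

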